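Load the appetiser tray with its interlocking dishes

ROBOT

A 7-joint arm with a two-finger parallel gripper is mounted at the origin on the work surface. World frame = base frame: x ahead of the robot, y to its left, z up, the work surface at z = 0. Lengths are in m, angles in rad, forces in N, time in s.
With the tool pointing down it reaches from about 0.35 to 0.9 m from the base axis. Payload 8.1 kg.
Tool frame: the origin (TCP) lies midway between the tips of the shut fingers; the grasp point (between the pads) lies 19 mm behind it (r.pinch_z is the distance from the TCP to the grasp point, in m); z points along the fingers, y is the line along which they close (so a half turn about z gives the same grasp; the last joint's range is limited). The gripper opens to 85 mm and grips with 20 to 120 N. Pads are 22 mm wide; open, the fingers measure 114 mm over their backs; the gripper's body (76 mm by 85 mm) begins 54 mm behind the grasp point. The pads swing forward as they close: fully open they stand 13 mm farther back than shut.
Start: joints at [-1.341, 0.434, 0.025, 1.573, -0.012, 1.134, -0.075], TCP at [0.204, 0.591, 0.231] pointing down, gripper open.
Joint ranges: [-2.62, 2.62], [-0.44, 2.09], [-1.27, 1.32], [0.08, 2.57], [-1.32, 4.46], [0.12, 2], [-2.74, 2.74]. Speed limits (rad/s): [2.22, 2.22, 3.01, 3.01, 3.14, 3.14, 3.14].

INTERFACE

Orientations are given as a 3x3 rotation matrix whose columns are the frame's x, y, z axes.
In Python, from workcell import r, solve_ik, viewer gives the robot as it stands. The module is installed in compiled form; this text tells all that it offers. Calls block until the motion is done:
- r.reach(position, orientation): joint-space move of the TCP to a pose.
- r.movel(position, v=0.15, rotation=None, until_force=None): straight line of the TCP; rotation=None keeps the orientation; v is the mean speed in m/s. With until_force (N) it stops when the force on the tool has changed by that much, and returns True; else False.
- r.set_joints(angles): joint-space move.
- r.open_jaws() and r.gripper_close(newtons=None): open the fingers fully, or close them until they stop; newtons is the grip in N (None keeps the last).
- r.dwell(seconds).
- solve_ik(position, orientation): joint angles nearest the present ones, or None.
- viewer.get_image(name): name is "side" or "top" or "wrist"; returns (picture, depth): 400x640x3 uint8, red, green, blue; 400x640 float32, m along the optical axis (not along the pixel's ray), 0 where there is no reading.
- viewer.calibration(name): a dict with "fx", "fy", "cx", "cy" (pixels), "R" (3x3) and "t" (3): a world point X has camera coordinates R X + t. Camera axes: x right, y down, z forward; pixel columns grow to the right and rows downward; lengths in m; the calibration is good to about 2 mm. A picture is of the moment at which its call begins: read the wrist's pose just before it. calibration takes no time and is no camera call; for the wrist camera it gives the pose at the moment of the call.
A pose or a line that the arm cannot do raises r.IKError and nothing moves.
- r.hand_in(): hands the job in; it is judged then, once.
Readings, each from a call of its own:
- r.current_clock(): time.
- r.current_joint_positions(): joint angles.
- r.current_joint_vel(): joint speeds.
- r.current_joint_torque(): joint torques, N m.
- r.current_eef_pos(): TCP position.
- r.current_tool_rot(): TCP orientation.
- r.current_wrist_force(): force on the tool from outside, world axes, zero at the start.
- r.current_moment(): the same for the moment, N m.
- r.current_opening(): finger opening in m.
- r.current_gripper_force(): force on a finger pad.
Only numpy, scipy, OpenCV 4.12 (cv2) and the standard library are available. Lean on these libraries where they do the work, as an engineer would, in place of code of your own. Each camera call takes 0.05 s, during which the arm holds its last target. There are 200 camera calls.

TASK

Fit the three white dishes with upright fins, the L-shaped, the T-shaped and the corner-shaped one, into the wooden serving tray, each flat on the tray's floor; they interlock around the tray's built-in corner pot in only one arrangement. Set them down gently without dropping them, let go of them, and do not disturb the other things on the counter.

Things in the scene. Friction and masses are not known exactly. Their poses are not given: they have to be found in the camera images.
- tray_in (a point): Wooden serving tray, fixed; point: centre of its inner floor, 6 mm above the counter. Inside 193.5 (x) by 145.5 mm (y), rim 28 mm above the counter, walls 8 mm thick. A built-in pot block, 48 mm square, 30 mm high, fills its +x +y corner; the dishes fill the other 4 columns (x) by 3 rows (y) of 48 mm squares with about 2.5 mm play. Axes along its walls.
- seat_ell (a point): Where the L dish's point lies when seated (46 mm above the tray's floor), axes as the tray's: long arm along the -y wall from the -x -y corner (three columns), short arm up the -x wall.
- seat_tee (a point): Where the T dish's point lies when seated (46 mm above the tray's floor), axes as the tray's: bar along the +y wall from the -x +y corner to the pot, stem towards -y in the second column.
- seat_vee (a point): Where the corner dish's point lies when seated (46 mm above the tray's floor), axes as the tray's: in the +x -y corner, one arm along the +x wall up to the pot, the other towards -x in the middle row.
- ell_grip (a point): L-shaped dish, white, 100-280 g, rim 26 mm high, sides slope in 2.5 mm to the foot. Point: on its upright fin (30 mm long in x, 12 thick in y, top 64 mm above underside; balanced: pinch across y), 46 mm above the underside. Axes along its sides, those of its place when seated. Rim outline from the point, mm: long arm x -58.8..82.8, y -34.8..10.8; short arm x -58.8..-13.3, y -34.8..58.8
- tee_grip (a point): T-shaped dish, white, 100-280 g, rim 26 mm high, sides slope in 2.5 mm to the foot. Point: on its upright fin (30 mm long in x, 12 thick in y, top 64 mm above underside; balanced: pinch across y), 46 mm above the underside. Axes along its sides, those of its place when seated. Rim outline from the point, mm: bar x -70.8..70.8, y -10.8..34.8; stem x -22.8..22.8, y -58.8..34.8
- vee_grip (a point): Corner dish (equal arms), white, 100-280 g, rim 26 mm high, sides slope in 2.5 mm to the foot. Point: on its upright fin (30 mm long in x, 12 thick in y, top 64 mm above underside; balanced: pinch across y), 46 mm above the underside. Axes along its sides, those of its place when seated. Rim outline from the point, mm: arms x -6.9..38.6, y -61.2..32.4 and x -54.9..38.6, y -13.2..32.4
- shaker: Bystander: steel shaker, 36 mm across, 75 mm high, upright; origin at its foot.
- jar: Bystander: glass jar, 66 mm across, 90 mm high, upright; origin at its foot.
- cup: Bystander: steel cup, 60 mm across, 60 mm high, upright; origin at its foot.
- ramekin: Bystander: round white bowl without fin, 86 mm across, 45 mm high; origin at its foot.
- eggcup: Bystander: wooden egg cup, 44 mm across, 58 mm high, upright; origin at its foot.
- tumbler: Bystander: grey tumbler, 42 mm across, 60 mm high, upright; origin at its foot.
- spoon: Bystander: spoon with wooden handle, lying flat, 180 mm long, along its x axis; origin at its middle, on the counter.
There are look-alikes about, which are no part of the job. Leave any purple or red look-alike of the part that bears vee_grip alone.

How it is judged:
At the end, for the whole second after the job is handed in: All three dishes are in their places in the tray: each within 4 mm of its seated position sideways, less than 3 mm above lying on the tray's floor, level within 0.05 rad, its axes within 0.06 rad of the tray's, and at rest (horizontal distance between ell_grip and seat_ell below 0.004 m and z of ell_grip in the frame of seat_ell below 0.003 m and angle between each of ell_grip, tee_grip, vee_grip's own z axis and vertical below 0.05 rad and angle between the x axis of ell_grip and the x axis of seat_ell, either way round below 0.06 rad and linear speed of each of ell, tee, vee below 0.02 m/s and horizontal distance between tee_grip and seat_tee below 0.004 m and z of tee_grip in the frame of seat_tee below 0.003 m and angle between the x axis of tee_grip and the x axis of seat_tee, either way round below 0.06 rad and horizontal distance between vee_grip and seat_vee below 0.004 m and z of vee_grip in the frame of seat_vee below 0.003 m and angle between the x axis of vee_grip and the x axis of seat_vee, either way round below 0.06 rad); the robot touches nothing.
It fails at once if a dish is dropped: out of the fingers it moves faster than 0.45 m/s (a fall of about 10 mm) ((linear speed of ell above 0.45 m/s and contact force between the fingers and ell below 0.05 N) or (linear speed of tee above 0.45 m/s and contact force between the fingers and tee below 0.05 N) or (linear speed of vee above 0.45 m/s and contact force between the fingers and vee below 0.05 N)).
It fails at once if a bystander is pushed more than 30 mm from where it stood (distance of any of shaker, jar, cup, ramekin, eggcup, tumbler, spoon from where it was at the start of the episode above 0.03 m).
It fails at once if a bystander is knocked over (angle between any of shaker, jar, cup, ramekin, eggcup, tumbler's own z axis and vertical above 0.7 rad).
It fails at once if a dish is rammed: it meets the tray or another dish with more than 80 N (contact force between any of ell, tee, vee and tray above 80 N or contact force between ell and tee above 80 N or contact force between any of ell, tee and vee above 80 N).
It also fails if it takes over 72 s, if anything falls off the work surface, if the arm or the gripper's body presses on something with over 40 N, if the wrist force passes 120 N, or if a joint passes its speed limit or range.

## Working session

There is one attempt and no reset: what is moved stays moved. The work goes in short steps, each a Python script; the robot and the scene stay as the last script left them, time stands still between calls to the robot, and variables do not carry over. Pictures are saved under pics/ and viewed, at most 10 in all, crops included, and the job is handed in when it is done.

```bash
mkdir -p pics
python3 - <<'E'
from workcell import r,viewer
import cv2,numpy as np
for n in("top","side"):
    p,d=viewer.get_image(n); cv2.imwrite(f"pics/{n}0.png",p[:,:,::-1]); np.savez(f"{n}0.npz",p=p,d=d)
    c=viewer.calibration(n); print(n,{k:np.round(v,4).tolist() for k,v in c.items()},(d==0).mean())
print(r.current_clock(),r.pinch_z)
E
```

```text
top {'fx': 500.9653, 'fy': 500.9653, 'cx': 312.1999, 'cy': 185.5497, 'R': [[-0.0111, -0.9999, -0.0032], [-0.9924, 0.0114, -0.1226], [0.1227, 0.0018, -0.9924]], 't': [0.0265, 0.5321, 1.4656]} 0.00401171875
side {'fx': 423.2365, 'fy': 423.2365, 'cx': 317.0739, 'cy': 197.8372, 'R': [[-0.9866, -0.1618, -0.0206], [-0.0717, 0.5437, -0.8362], [0.1465, -0.8235, -0.548]], 't': [0.5117, 0.0618, 1.193]} 0.0038203125
0.1 0.0187
```

View pics/top0.png

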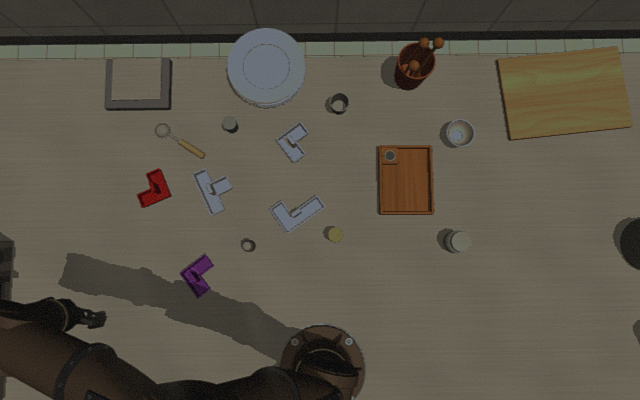

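View pics/side0.png

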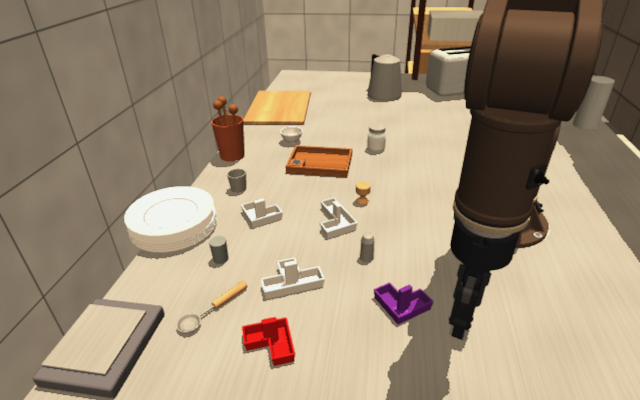

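Top view: tray at about (405,180) with the pot at its upper left (+x +y). White corner dish at (292,142), T at (211,190), L at (297,213). Red (154,188) and purple (197,275) are look-alikes. Shaker, spoon, cups and the rest stand around them.

```bash
cat > h.py <<'E'
import numpy as np,cv2
from workcell import r,solve_ik,viewer
def cloud(d,c):
    v,u=np.mgrid[:d.shape[0],:d.shape[1]]
    P=np.stack([(u-c['cx'])/c['fx']*d,(v-c['cy'])/c['fy']*d,d],-1)
    return (P-c['t'])@c['R']   # world, HxWx3
def ray(uv,z,c):
    uv=np.asarray(uv,float).reshape(-1,2)
    D=np.c_[(uv[:,0]-c['cx'])/c['fx'],(uv[:,1]-c['cy'])/c['fy'],np.ones(len(uv))]@c['R']
    o=-c['R'].T@c['t']
    return (o+D*((z-o[2])/D[:,2])[:,None])[:,:2]
def down(yaw):  # tool x axis at yaw, z down
    a,b=np.cos(yaw),np.sin(yaw); return np.array([[a,b,0],[b,-a,0],[0,0,-1.]])
E
python3 - <<'E'
from h import *
c=viewer.calibration('top');f=np.load('top0.npz');d=f['d'];W=cloud(d,c)
print('counter z std',W[150:170,330:370,2].mean(),W[150:170,330:370,2].std())
m=((W[...,2]>.012)&(W[...,2]<.12)).astype(np.uint8)
n,l,s,ce=cv2.connectedComponentsWithStats(m)
for i in range(1,n):
    if 60<s[i,4]<9000:
        k=l==i; print(ce[i].round(),s[i,4],W[k].mean(0).round(3),'zmax',W[k][:,2].max().round(3),f['p'][k].mean(0).round())
cw=viewer.calibration('wrist');R=r.current_tool_rot();p=r.current_eef_pos()
print(R.round(3),p); o=-cw['R'].T@cw['t'];print('cam in tool',R.T@(o-p),(R.T@cw['R'].T).round(3),cw['fx'],cw['cx'],cw['cy'])
E
```

```text
counter z std 0.006852688731314767 0.10730848819265859
[266.  67.] 4865 [0.895 0.156 0.053] zmax 0.078 [105. 111. 118.]
[417.  60.] 524 [ 0.903 -0.298  0.075] zmax 0.12 [37. 21. 15.]
[138.  84.] 3342 [0.854 0.552 0.032] zmax 0.046 [88. 83. 73.]
[405.  80.] 291 [ 0.841 -0.262  0.069] zmax 0.119 [31. 19. 15.]
[340. 101.] 212 [ 0.788 -0.065  0.042] zmax 0.068 [56. 54. 47.]
[230. 124.] 195 [0.719 0.264 0.053] zmax 0.066 [76. 76. 67.]
[462. 132.] 423 [ 0.692 -0.435  0.031] zmax 0.054 [90. 88. 81.]
[294. 140.] 277 [0.673 0.076 0.029] zmax 0.069 [89. 91. 94.]
[192. 148.] 156 [0.653 0.387 0.018] zmax 0.025 [102.  86.  55.]
[402. 172.] 1041 [ 0.57  -0.252  0.026] zmax 0.039 [86. 58. 35.]
[153. 188.] 328 [0.531 0.498 0.029] zmax 0.068 [78. 21. 18.]
[211. 189.] 362 [0.526 0.325 0.028] zmax 0.068 [87. 89. 90.]
[296. 212.] 304 [0.454 0.069 0.029] zmax 0.068 [ 93.  96. 100.]
[632. 243.] 655 [ 0.352 -0.913  0.043] zmax 0.083 [31. 30. 27.]
[335. 234.] 177 [ 0.386 -0.045  0.057] zmax 0.065 [105.  98.  61.]
[457. 241.] 526 [ 0.361 -0.392  0.076] zmax 0.099 [89. 88. 76.]
[  5. 268.] 666 [0.299 0.914 0.05 ] zmax 0.11 [39. 36. 31.]
[248. 245.] 132 [0.356 0.207 0.06 ] zmax 0.08 [72. 69. 59.]
[196. 276.] 333 [0.268 0.364 0.03 ] zmax 0.071 [53. 28. 56.]
[323. 350.] 1786 [ 0.057 -0.006  0.032] zmax 0.12 [43. 37. 30.]
[  1. 387.] 90 [-0.039  0.918  0.026] zmax 0.041 [48. 44. 38.]
[[-0.945  0.327 -0.   ]
 [ 0.327  0.945 -0.001]
 [-0.    -0.001 -1.   ]] [0.2040926  0.59023999 0.23060266]
cam in tool [ 0.06966019  0.00095406 -0.14349353] [[-0.001 -0.963 -0.271]
 [ 1.    -0.001 -0.001]
 [ 0.    -0.271  0.963]] 311.29318821121166 321.88557650661204 199.42704455981584
```

Run:
```python
from h import *
T=dict(ell=(.454,.069,-59),tee=(.526,.325,20),vee=(.673,.076,30),tray=(.56,-.25,0))
for n,(x,y,a) in T.items():
    for k in (0,180):
        for z in (.03,.2):
            q=solve_ik([x,y,z],down(np.radians(a+k))); print(n,k,z,None if q is None else np.round(q,2))
```

```text
ell 0 0.03 [-1.02  0.77  1.14  2.23 -1.02  0.84 -1.79]
ell 0 0.2 [-1.17  0.34  1.18  2.06 -0.38  0.98 -2.4 ]
ell 180 0.03 [-0.51  0.48  0.32  2.19 -0.3   0.51  0.58]
ell 180 0.2 [-0.71  0.2   0.53  2.03 -0.13  0.93  0.43]
tee 0 0.03 [-0.99  0.7   0.53  1.81 -0.49  0.77 -1.42]
tee 0 0.2 [-1.07  0.5   0.64  1.67 -0.33  1.08 -1.55]
tee 180 0.03 [-0.61  0.64 -0.04  1.78  0.04  0.72  1.25]
tee 180 0.2 [-0.64  0.45  0.01  1.63 -0.    1.06  1.28]
vee 0 0.03 [-0.66  0.86  0.8   1.66 -0.74  0.95 -0.63]
vee 0 0.2 [-0.67  0.65  0.82  1.52 -0.49  1.19 -0.82]
vee 180 0.03 [-0.2   0.72  0.01  1.62 -0.01  0.8   1.91]
vee 180 0.2 [-0.29  0.54  0.15  1.48 -0.09  1.12  1.98]
tray 0 0.03 [-0.24  0.83  0.92  1.84 -0.84  0.91 -0.48]
tray 0 0.2 [-0.31  0.62  1.03  1.7  -0.57  1.16 -0.69]
tray 180 0.03 [ 0.06  0.67  0.4   1.82 -0.37  0.73  2.24]
tray 180 0.2 [-0.24  0.56  0.88  1.69 -0.47  1.12  2.35]
```

Run:
```python
from h import *
L=[('tee',.526,.325,200),('vee',.673,.076,210),('ell',.454,.069,121),('tray',.56,-.25,180),('tray0',.56,-.25,0)]
for n,x,y,a in L:
    r.reach([x,y,.2],down(np.radians(a))); r.dwell(.15)
    c=viewer.calibration('wrist');p,d=viewer.get_image('wrist')
    np.savez(f'w_{n}.npz',p=p,d=d,**c); cv2.imwrite(f'pics/w_{n}.png',p[:,:,::-1]); print(n,r.current_clock(),r.current_eef_pos().round(4))
A=[cv2.resize(cv2.imread(f'pics/w_{n}.png'),(400,250),interpolation=cv2.INTER_AREA) for n in('tee','vee','ell','tray')]
cv2.imwrite('pics/m1.png',np.vstack([np.hstack(A[:2]),np.hstack(A[2:])]))
```

```text
tee 1.8417 [0.5254 0.3261 0.2   ]
vee 3.1583 [0.6726 0.0781 0.2001]
ell 4.7333 [0.4544 0.069  0.2   ]
tray 6.425 [ 0.5603 -0.249   0.2001]
tray0 8.9083 [ 0.5599 -0.2501  0.2   ]
```

View pics/m1.png

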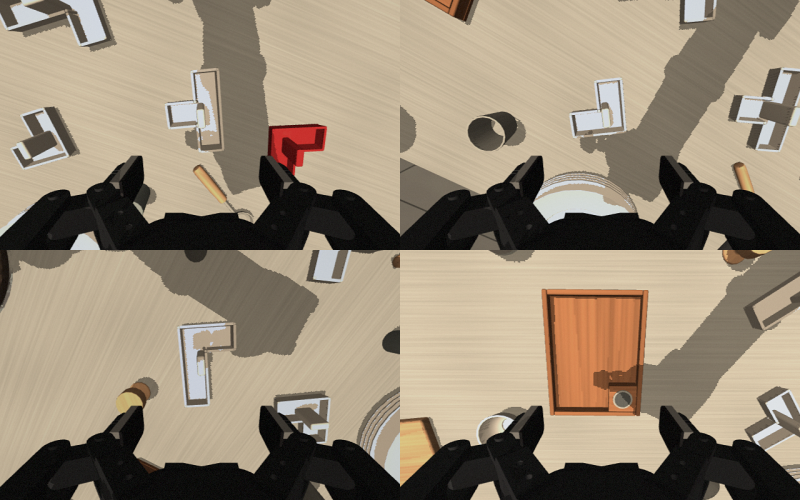

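The montage shows each target roughly centred in its wrist view. T bar is on the right side, the corner dish has its corner at lower right, and L's long arm is on the left. In the tray view the pot is at lower right. All match the expected yaws. Next I measure them.

```bash
cat > meas.py <<'E'
from h import *
from scipy.optimize import minimize_scalar
G=dict(ell=(-58.8,82.8,-34.8,58.8),tee=(-70.8,70.8,-58.8,34.8),vee=(-54.9,38.6,-61.2,32.4),tray=(-104.75,104.75,-80.75,80.75))
def measure(f,n,guess,yaw,zlo=.013,fin=True):
    """pose from the outer contour of the height blob, cast on the rim plane"""
    c={k:f[k] for k in('fx','fy','cx','cy','R','t')}; W=cloud(f['d'],c); zr=.028 if n=='tray' else .026
    near=np.hypot(W[...,0]-guess[0],W[...,1]-guess[1])<(.17 if n=='tray' else .11)
    m=((W[...,2]>zlo)&(W[...,2]<.08)&near&(f['d']>0)).astype(np.uint8)
    cs,_=cv2.findContours(m,cv2.RETR_EXTERNAL,cv2.CHAIN_APPROX_NONE)
    cs=max(cs,key=cv2.contourArea)
    P=ray(cs.reshape(-1,2),zr,c)
    M=np.zeros_like(m);cv2.drawContours(M,[cs],-1,1,-1)
    def sides(a):
        e=np.array([np.cos(a),np.sin(a)]);g=np.array([-e[1],e[0]]);o=[]
        for v in(e,g):
            s=P@v
            for sg in(-1,1):
                k=np.sort(s*sg); b=np.median(k[k>k[-12]-.003]); o.append((sg*b,np.sum(np.abs(k-b)<.0015)))
        return e,g,o
    # yaw: the direction in which the contour's coordinate histograms are most peaked
    def score(a):
        e=np.array([np.cos(a),np.sin(a)]);g=np.array([-e[1],e[0]]);t=0
        for v in(e,g):
            s=P@v; t+=np.exp(-((s[:,None]-s[None])/.001)**2).mean()
        return t
    A=yaw+np.radians(np.arange(-12,12.01,.1)); S=np.array([score(a) for a in A]); a=A[S.argmax()]
    e,g,o=sides(a); o=[q[0] for q in o]; b=np.array(G[n])/1000
    x=np.array([o[0]-b[0],o[1]-b[1]]);y=np.array([o[2]-b[2],o[3]-b[3]])
    xy=x.mean()*e+y.mean()*g
    res=dict(yaw=np.degrees(a).round(2),xy=xy.round(4),span_err_mm=[round(1e3*(x[1]-x[0]),1),round(1e3*(y[1]-y[0]),1)])
    if n!='tray':
        k=(W[...,2]>.058)&(M>0); F=W[k]; q=F[:,:2]
        rc=cv2.minAreaRect((q*1e3).astype(np.float32)); fc=np.array(rc[0])/1e3
        dd=q.mean(0)-xy
        res.update(finN=int(k.sum()),finmean_off=(1e3*np.array([dd@e,dd@g])).round(1),finrect_off=(1e3*np.array([(fc-xy)@e,(fc-xy)@g])).round(1),finz=F[:,2].mean().round(4),rect=np.round(rc[1],1))
    return xy,a,res
E
python3 - <<'E'
from meas import *
for n,k,g,y in(('tee','tee',(.526,.325),20),('vee','vee',(.673,.076),30),('ell','ell',(.454,.069),-59),('tray','tray',(.56,-.25),0),('tray','tray0',(.56,-.25),0)):
    f=np.load(f'w_{k}.npz')
    print(k,measure(f,n,g,np.radians(y))[2])
E
```

```text
tee {'yaw': np.float64(25.3), 'xy': array([0.5258, 0.3268]), 'span_err_mm': [np.float64(-1.8), np.float64(-1.6)], 'finN': 438, 'finmean_off': array([-7.3,  0.7]), 'finrect_off': array([-27.2,   0.4]), 'finz': np.float64(0.0904), 'rect': array([84.1, 12.2])}
vee {'yaw': np.float64(36.6), 'xy': array([0.6686, 0.0855]), 'span_err_mm': [np.float64(-1.5), np.float64(-1.6)], 'finN': 414, 'finmean_off': array([-2.9,  0.1]), 'finrect_off': array([-27.1,   0. ]), 'finz': np.float64(0.0722), 'rect': array([84.1, 12. ])}
ell {'yaw': np.float64(-55.4), 'xy': array([0.4511, 0.0725]), 'span_err_mm': [np.float64(-1.6), np.float64(-1.7)], 'finN': 428, 'finmean_off': array([-4.6,  0.5]), 'finrect_off': array([-25.4,   0.1]), 'finz': np.float64(0.0805), 'rect': array([12. , 79.5])}
tray {'yaw': np.float64(-0.5), 'xy': array([ 0.5511, -0.2587]), 'span_err_mm': [np.float64(-1.9), np.float64(-1.6)]}
tray0 {'yaw': np.float64(-0.5), 'xy': array([ 0.5515, -0.2577]), 'span_err_mm': [np.float64(-1.6), np.float64(-1.6)]}
```

```bash
cat > job.py <<'E'
from meas import *
D=dict(ell=((.4511,.0725),-55.4,(-36,-36)),tee=((.5258,.3268),25.3,(-24,36)),vee=((.6686,.0855),36.6,(56.2,-9.6)))
TR=np.array([.5513,-.2582]);TY=np.radians(-.5);ZG=.029
def pick(n):
    p,a,_=D[n];R=down(np.radians(a)+np.pi)
    r.reach([*p,.16],R); r.movel([*p,.09],v=.2); r.movel([*p,ZG],v=.08)
    r.gripper_close(50); o=r.current_opening(); w=r.current_wrist_force()
    r.movel([*p,ZG+.015],v=.05); r.movel([*p,.2],v=.2)
    print(n,'open',o.__round__(4),'after lift',round(r.current_opening(),4),'weight',(r.current_wrist_force()-w).round(2),'t',r.current_clock())
def seat(n):
    s=np.array(D[n][2])/1e3;c,q=np.cos(TY),np.sin(TY)
    return TR+np.array([c*s[0]-q*s[1],q*s[0]+c*s[1]])
def place(n,off=(0,0)):
    p=seat(n)+off; r.reach([*p,.2],down(TY+np.pi)); r.movel([*p,ZG+.040],v=.15)
    r.dwell(.2)
    hit=r.movel([*p,ZG+.0045],v=.03,until_force=6)
    e=r.current_eef_pos(); print('hit',hit,'pos err mm',((e-[*p,ZG+.006])*1e3).round(1),r.current_wrist_force().round(1),r.current_clock())
    return e[2]-ZG-.006<.002
def release():
    r.open_jaws(); e=r.current_eef_pos(); r.movel([e[0],e[1],.13],v=.12)
E
python3 - <<'E'
from job import *
pick('ell')
if place('ell'): release()
p,d=viewer.get_image('wrist');cv2.imwrite('pics/p1.png',p[:,:,::-1])
E
```

```text
ell open 0.0112 after lift 0.0113 weight [-0.73 -0.35 -2.69] t 13.6583
hit True pos err mm [-0.2  0.2  0.1] [-1.6  1.2  5.2] 17.4583
```

View pics/p1.png

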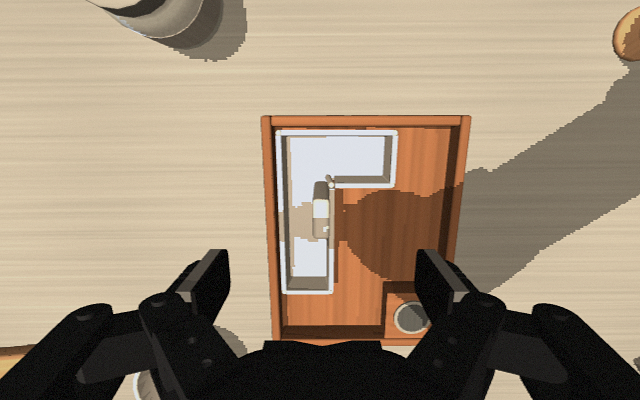

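The L is seated flat in its corner (rim at x 278–397, y 130–293), clear of the walls. T and corner dish next.

```bash
sed -i 's/e\[1\],.13\]/e[1],.17]/' job.py
python3 - <<'E'
from job import *
for n in('tee','vee'):
    pick(n)
    if r.current_opening()<.008 or not place(n): print('STOP',n); break
    release()
e=r.current_eef_pos(); r.movel([e[0],e[1],.22])
p,d=viewer.get_image('wrist');cv2.imwrite('pics/p2.png',p[:,:,::-1])
np.savez('w_end.npz',p=p,d=d,**viewer.calibration('wrist'));print(r.current_clock())
E
```

```text
tee open 0.0114 after lift 0.0117 weight [-0.58  0.44 -4.53] t 24.8333
hit True pos err mm [-0.2  0.   0. ] [-0.2 -0.4  6.2] 29.0917
vee open 0.0111 after lift 0.0114 weight [-0.35 -0.2  -3.16] t 35.8083
hit True pos err mm [-0.2  0.1  0.1] [0.1 0.7 6. ] 39.425
41.95
```

View pics/p2.png

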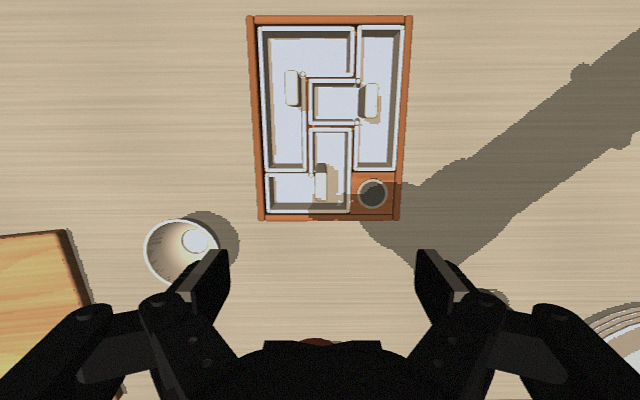

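The picture shows all three dishes interlocked around the pot at (372,193), rims level and gaps even. The robot is clear of everything.

```bash
python3 -c "
from workcell import r
print(r.hand_in())"
```

```text
the job is handed in; nothing more can be done
None
```

The L, T and corner dishes are seated flat in the tray around the pot, each set down within about 0.2 mm of its commanded position, and I handed the job in at about 42 s; the hand-in call returned no verdict.

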